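# Short spin on the loaded mini centrifuge

### The arm

A 6-joint arm with a two-finger parallel gripper is mounted at the origin on the work surface. World frame = base frame: x ahead of the robot, y to its left, z up, the work surface at z = 0. Lengths are in mm, angles in rad, forces in N, time in s.
With the tool pointing down it reaches from about 350 to 875 mm from the base axis. Payload 4.2 kg.
Tool frame: the origin (TCP) lies at the very end of the fingers, on their centre line; the grasp point (between the pads) lies 19 mm behind it; z points along the fingers, y is the line along which they close (so a half turn about z gives the same grasp; the last joint's range is limited). The gripper opens to 85 mm and grips with 20 to 120 N. Pads are 22 mm wide; open, the fingers measure 114 mm over their backs; the gripper's body (76 mm by 85 mm) begins 54 mm behind the grasp point. The pads swing forward as they close: fully open they stand 13 mm farther back than shut.
Start: joints at [1.374, 0.385, 0.008, 0, -1.194, -0.259], TCP at [275.079, 561.187, 231.312] pointing down, gripper open.
Joint ranges: [-3.14, 3.14], [-1.21, 2.06], [-1.07, 1.41], [-3.16, 2.05], [-2.99, -0.16], [-3.1, 3.1]. Speed limits (rad/s): [2.79, 2.79, 3.14, 3.14, 3.14, 3.14].

### API

Orientations are given as a unit quaternion [x, y, z, w].
In Python, from bench import arm gives the robot as it stands.
- The arm moves only by the tool servo_tool, never from a script. Its argument "rows" is a list that holds one entry, the list of rows, each a list of 7 numbers: the finger opening in mm, from 0 to 85.4, then the shift along the tool's x, y, z in mm, then the turn, a rotation vector about the tool's x, y, z in rad. A call has 1 to 10 rows; each row is the pose to reach, as a shift and turn from the pose commanded when the call began, along the tool's axes at that moment; what a row does not reach only later rows make up. A row lasts 1/8 s, in which the tool goes at most 62.5 mm and 10.7 degrees, less where a joint would pass 70% of its speed; a pose out of reach is approached as far as the arm can. A call with a gripper value outside its range is refused whole. The fingers move at their own pace and stop on an object; the grip force is fixed at half the most. Time passes only in rows, so rows that repeat a pose let the fingers close. It gives the time, the measured TCP pose, the force, the opening and the grip force at its end, in the units of the state.
- arm.read_state(): the state, without advancing time (a new reading comes with each control period).
- arm.get_image(name): name is "scene" or "top" or "wrist"; returns the picture (420x560x3 uint8, red, green, blue); there is no depth.
- arm.camera_params(name): a dict with "intrinsics" (3x3 intrinsics, pixels), "R" (3x3) and "t" (3): a world point X has camera coordinates R X + t. Camera axes: x right, y down, z forward; pixel columns grow to the right and rows downward; lengths in mm; the calibration is good to about 2 mm. A picture is of the moment at which its call begins: read the wrist's pose just before it. camera_params takes no time and is no camera call; for the wrist camera it gives the pose at the moment of the call.
- arm.job_done(): hands the job in; it is judged then, once.
The state is a dict: "clock": time; "joints": joint angles; "joint_vel": joint speeds; "joint_efforts": joint torques, N m; "position": TCP position; "ee_rot": TCP orientation; "contact_force": force on the tool from outside, world axes, zero at the start; "wrist_torque": the same for the moment, N m; "gripper_width": finger opening in mm; "grasp_force": force on a finger pad.
Only numpy, scipy, OpenCV 4.12 (cv2) and the standard library are available. Lean on these libraries where they do the work, as an engineer would, in place of code of your own. Each camera call takes 0.05 s, during which the arm holds its last target. There are 200 camera calls.

### The job

One of the two mini centrifuges has sample tubes in its rotor, the other is empty: give the loaded one a short spin, leaving the empty one's knob alone. Turn its knob clockwise against the return spring, counting the clicks to the third stop without going on to the fourth, and hold it steady there; the machine runs only while the knob is held, so finish still gripping the knob at the third stop. Leave the other things on the bench where they are.

Things in the scene. Friction and masses are not known exactly. Their poses are not given: they have to be found in the camera images.
- mini_1: Light grey mini centrifuge on the robot's left (y > 0), fixed, 240 deep x 170 wide, flat top deck 85 mm above the bench; front, with the knob, towards the robot; closed clear dome lid (133 mm across, top 136 mm up) behind. Origin: centre of its underside, x to its back, z up. Knob axis at local x -85 mm, y 0; dome centre at x +35 mm. Dome and latch stay 45 mm clear of the knob's axis.
- bowl_1 (a point): Middle of the rotor chamber under the dome lid of the mini centrifuge on the robot's left, 105 mm above the bench; axes as the machine's.
- knob_1_grip (a point): On the turning axis of the dark knob of the mini centrifuge on the robot's left, at the height to grip, 114 mm above the bench. Knob: a bar 44 long x 14 wide on a round skirt (48 mm across, top 96 mm up); bar's top 128 mm up. The bar runs along this point's x axis (x to the end with the white pointer line) and turns with the knob; z up along the turning axis.
- knob_1 (a joint): Turn (rad) of the knob on the left: 0 at rest, grows clockwise from above. Rest: pointer 60 deg anticlockwise of the machine's x. Click stops every 24 deg: 0.419, 0.838, 1.257 (third), 1.676, 2.094; raised bars mark rest (long) and stops. Spring back to 0: 0.085 N m at rest, 0.12 at third stop; notches add about +-0.06, hard on a click's first half. The knob trails the hand a little.
- mini_2: Light grey mini centrifuge on the robot's right (y < 0), fixed, 240 deep x 170 wide, flat top deck 85 mm above the bench; front, with the knob, towards the robot; closed clear dome lid (133 mm across, top 136 mm up) behind. Origin: centre of its underside, x to its back, z up. Knob axis at local x -85 mm, y 0; dome centre at x +35 mm. Dome and latch stay 45 mm clear of the knob's axis.
- bowl_2 (a point): Middle of the rotor chamber under the dome lid of the mini centrifuge on the robot's right, 105 mm above the bench; axes as the machine's.
- knob_2_grip (a point): On the turning axis of the dark knob of the mini centrifuge on the robot's right, at the height to grip, 114 mm above the bench. Knob: a bar 44 long x 14 wide on a round skirt (48 mm across, top 96 mm up); bar's top 128 mm up. The bar runs along this point's x axis (x to the end with the white pointer line) and turns with the knob; z up along the turning axis.
- knob_2 (a joint): Turn (rad) of the knob on the right: 0 at rest, grows clockwise from above. Rest: pointer 60 deg anticlockwise of the machine's x. Click stops every 24 deg: 0.419, 0.838, 1.257 (third), 1.676, 2.094; raised bars mark rest (long) and stops. Spring back to 0: 0.085 N m at rest, 0.12 at third stop; notches add about +-0.06, hard on a click's first half. The knob trails the hand a little.
- samples (a point): Middle of the ring of six capped sample tubes (1.5 ml, white caps 13 mm across, on a 31 mm radius) seated in one rotor (102 mm across), about 109 mm above the bench, in the chamber of one of the two machines under the dome; the other machine's rotor has six empty holes. Fixed for this job.
- tip_box: Bystander: closed blue pipette tip box, 124 x 88 x 82 mm high, 0.22 kg, to the right; origin at the centre of its underside.
- vial: Bystander: small white screw-cap jar, 38 mm across, 70 mm high, between the two machines; origin at the centre of its underside.
- beaker: Bystander: glass beaker, 68 mm across, 90 mm high, to the left; origin at the centre of its underside.

How it is judged:
By the outcome, as a careful person would: the job done as asked, in the order asked, and still so for the second after the job is handed in, while the arm keeps its last pose, push and grip.
It also fails if it takes over 45 s, if anything falls off the work surface, if the arm or the gripper's body presses on something with over 40 N, if the wrist force passes 120 N, or if a joint passes its speed limit or range.

## Working session

There is one attempt and no reset: what is moved stays moved. The work goes in short steps, Python scripts to look and compute and a tool call to move; the robot and the scene stay as the last step left them, time stands still between calls to the robot, and variables do not carry over. Pictures are saved under pics/ and viewed, at most 10 in all, crops included, and the job is handed in when it is done.

Besides the shell and the picture viewer there is one more tool, called after "Request:" in YAML: its name, and indented under it one key for each argument. servo_tool: Moves the arm, as the interface text tells. Its arguments: {"type":"object","properties":{"rows":{"type":"array"}},"required":["rows"]}

```bash
mkdir -p pics; python3 - <<'E'
from bench import arm
import cv2
for n in("top","scene"):
    im=arm.get_image(n); cv2.imwrite(f"pics/{n}0.png",im[:,:,::-1])
    p=arm.camera_params(n); print(n,p)
print(arm.read_state())
E
```

```text
top {'intrinsics': array([[454.60692965,   0.        , 286.34600398],
       [  0.        , 454.60692965, 204.64007774],
       [  0.        ,   0.        ,   1.        ]]), 'R': array([[-0.02326987, -0.99970313, -0.00722262],
       [-0.99078065,  0.02402545, -0.13332851],
       [ 0.13346245,  0.00405349, -0.99104558]]), 't': array([   8.36787855,  541.35149515, 1485.58303106])}
scene {'intrinsics': array([[419.00908391,   0.        , 276.7172462 ],
       [  0.        , 419.00908391, 199.49900811],
       [  0.        ,   0.        ,   1.        ]]), 'R': array([[-0.81796496,  0.57525902,  0.00322443],
       [ 0.48432291,  0.69166524, -0.5357523 ],
       [-0.31042657, -0.43666494, -0.84436904]]), 't': array([ 439.93118153, -226.07095759, 1460.22927943])}
{'clock': 0.1, 'joints': array([ 1.37361237e+00,  3.85509512e-01,  6.75143736e-03, -3.94508214e-04,
       -1.19401213e+00, -2.58609357e-01]), 'joint_vel': array([ 8.78948141e-05, -1.72791416e-03,  4.93428943e-03,  2.08391901e-03,
       -1.12281087e-03,  4.09426344e-04]), 'joint_efforts': array([-7.77425121e-04, -3.93319309e+01,  1.88929206e+01,  4.19804737e+00,
       -2.58591775e-03,  5.41977172e-06]), 'position': array([274.86908746, 560.73042381, 230.31463955]), 'ee_rot': array([ 9.74126824e-01, -2.25999830e-01, -1.52952350e-04,  9.92101223e-04]), 'contact_force': array([0.06543042, 0.96767567, 0.65698854]), 'wrist_torque': array([ 0.06303967,  0.02699532, -0.0136154 ]), 'grasp_force': 0.0, 'gripper_width': 85.79087102074006}
```

View pics/top0.png

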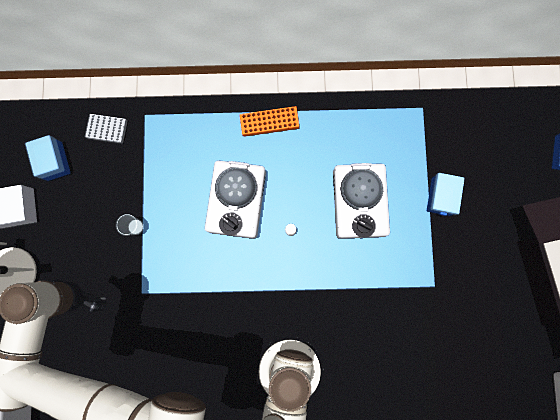

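View pics/scene0.png

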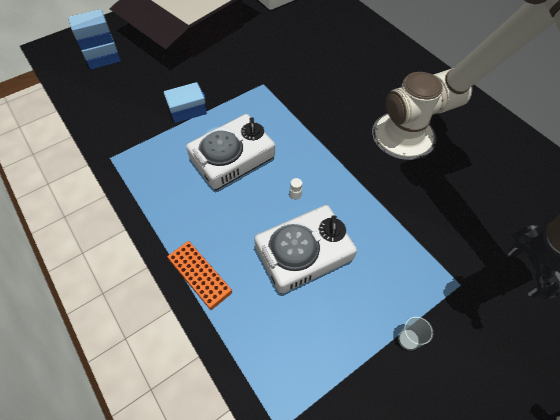

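The left machine (dome about (236,187) in the top picture, knob about (231,223)) seems to have white caps. The right one (dome (362,188), knob (364,225)) shows dark holes. I'll zoom in to confirm and to locate things precisely.

```bash
cat > h.py <<'E'
import numpy as np,cv2
from bench import arm
def proj(n,P,p=None):
    p=p or arm.camera_params(n); c=np.atleast_2d(P)@p["R"].T+p["t"]; q=c@p["intrinsics"].T; return q[:,:2]/q[:,2:]
def ray(n,uv,z,p=None):
    p=p or arm.camera_params(n); d=p["R"].T@np.linalg.inv(p["intrinsics"])@np.r_[uv,1]; c=-p["R"].T@p["t"]; return c+d*(z-c[2])/d[2]
E
python3 - <<'E'
from h import *
t=cv2.imread("pics/top0.png"); 
a=cv2.resize(t[155:245,200:275],None,fx=5,fy=5,interpolation=cv2.INTER_CUBIC)
b=cv2.resize(t[155:245,325:400],None,fx=5,fy=5,interpolation=cv2.INTER_CUBIC)
cv2.imwrite("pics/crop1.png",np.hstack([a,b]))
print(ray("top",[231,223.5],110),ray("top",[236,187],110))
E
```

```text
[475.43005358 171.96097958 110.        ] [592.38034754 155.10982811 110.        ]
```

View pics/crop1.png

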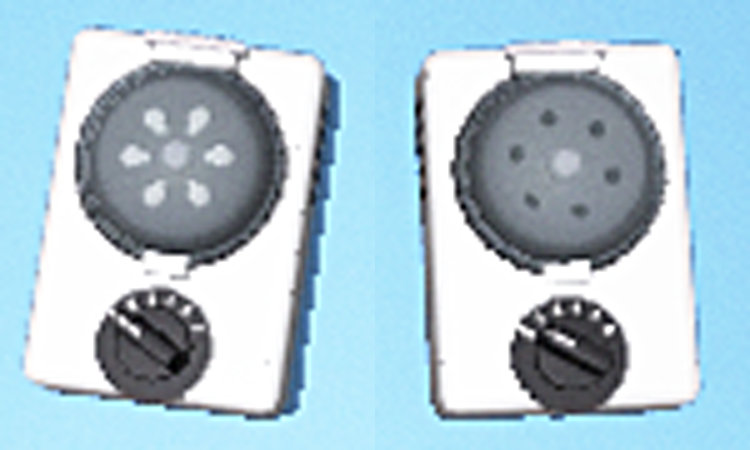

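The left machine is loaded: six white caps, while the right rotor has dark holes. Its knob is near world (475,172) and the yaw is about -8°. I'll move above it with tool x along the bar (heading -128°).

Request:
servo_tool:
  rows:
    - [[60,35,26,3,0,0,0.178],[60,70,52,6,0,0,0.356],[60,105,78,9,0,0,0.534],[60,140,104,12,0,0,0.712],[60,175,130,15,0,0,0.89],[60,210,157,18,0,0,1.068],[60,246,183,21,0,0,1.246],[60,281,209,24,0,0,1.424],[60,316,235,27,0,0,1.602],[60,351,261,30,0,0,1.78]]

```text
clock: 1.35
position: [475.6, 170.9, 201.0]
ee_rot: [-0.435, 0.9, -0.0, -0.0]
contact_force: [0.3, 0.2, 0.2]
gripper_width: 59.6
grasp_force: 0.0
```

Request:
servo_tool:
  rows:
    - [[60,0,0,0,0,0,0],[60,0,0,0,0,0,0]]

```text
clock: 1.6
position: [475.2, 172.2, 201.1]
ee_rot: [-0.438, 0.899, 0.0, -0.0]
contact_force: [-0.9, 0.3, 0.2]
gripper_width: 60.0
grasp_force: 0.0
```

```bash
python3 - <<'E'
from h import *
from scipy.spatial.transform import Rotation as R
import pickle
s=arm.read_state(); p=arm.camera_params("wrist"); im=arm.get_image("wrist"); cv2.imwrite("pics/w1.png",im[:,:,::-1])
pickle.dump(p,open("w1.pkl","wb"))
print(s["clock"],s["position"],s["joints"],np.degrees(R.from_quat(s["ee_rot"]).as_rotvec()));m=R.from_quat(s["ee_rot"]).as_matrix();print(m,np.degrees(np.arctan2(m[1,0],m[0,0])),s["contact_force"],s["gripper_width"])
c=-p["R"].T@p["t"];print("cam",c)
print(proj("wrist",[[475,172,110]],p))
E
```

```text
1.6 [475.23274548 172.24742646 201.08671341] [ 6.69263376e-01  2.07794944e-01 -3.25779904e-01 -2.01314257e-04
 -1.03760017e+00 -1.33396827e+00] [ 7.87685924e+01 -1.61824328e+02 -7.92529833e-03]
[[-6.16907383e-01 -7.87035652e-01 -4.04552303e-04]
 [-7.87035688e-01  6.16907462e-01 -9.89679343e-05]
 [ 3.27462627e-04  2.57343050e-04 -9.99999913e-01]] -128.09064762961424 [-0.91046441  0.28065692  0.22020885] 60.02130906686665
cam [428.32430793 111.58381568 342.8042226 ]
[[279.48512558 215.96995134]]
```

View pics/w1.png

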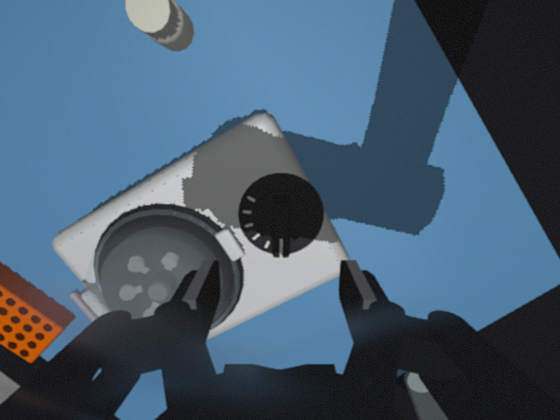

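The skirt is centred near (281,215), with the bar vertical in the wrist view at about column 281. That matches the estimate closely. I'll check a contrast-enhanced crop with the model overlaid.

```bash
python3 - <<'E'
from h import *
import pickle
p=pickle.load(open("w1.pkl","rb")); im=cv2.imread("pics/w1.png")
g=im.max(2)
roi=np.zeros_like(g); roi[165:265,230:332]=(g[165:265,230:332]<45)
n,l,st,ce=cv2.connectedComponentsWithStats(roi); i=1+st[1:,4].argmax(); print(st[i],ce[i])
cn=max(cv2.findContours((l==i).astype(np.uint8),0,1)[0],key=len); (cx,cy),r=cv2.minEnclosingCircle(cn); print(cx,cy,r, ray("wrist",[cx,cy],94,p))
c=np.clip(im[165:265,225:335].astype(float)*2.5,0,255); c=(255*(c/255)**.5).astype(np.uint8); S=5
c=cv2.resize(c,None,fx=S,fy=S,interpolation=cv2.INTER_CUBIC)
C=ray("wrist",[cx,cy],94,p)
for th in np.radians([50,52,54]):
    u=np.array([np.cos(th),np.sin(th),0]);v=np.array([-u[1],u[0],0])
    if abs(np.degrees(th)-52)<1:
        P=[[C[0],C[1],128]+a*22*u+b*7*v for a,b in((1,1),(1,-1),(-1,-1),(-1,1))]
        q=((proj("wrist",P,p)-[225,165]+.5)*S).astype(int); cv2.polylines(c,[q],True,(0,255,255),1)
cv2.imwrite("pics/w1c.png",c)
E
```

```text
[ 239  174   84   82 4639] [282.06100453 209.91140332]
280.62451171875 213.53494262695312 41.990989685058594 [476.09854738 175.03383931  94.        ]
```

View pics/w1c.png

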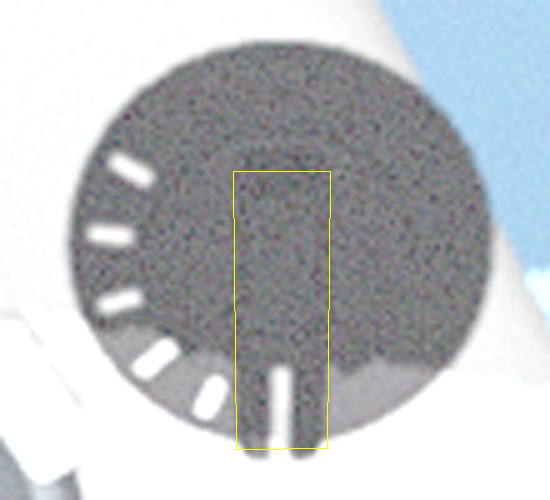

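The overlay fits: the bar heads 52° and its axis is at about (476,174.5). I'll shift slightly and descend with a partly open gripper.

Request:
servo_tool:
  rows:
    - [[42,-2,0.8,15,0,0,0],[42,-2,0.8,30,0,0,0],[42,-2,0.8,50,0,0,0],[42,-2,0.8,65,0,0,0],[42,-2,0.8,80,0,0,0],[42,-2,0.8,90,0,0,0],[42,-2,0.8,96,0,0,0],[42,-2,0.8,100,0,0,0],[42,-2,0.8,100,0,0,0]]

```text
clock: 2.78
position: [476.1, 174.4, 101.4]
ee_rot: [-0.438, 0.899, -0.0, 0.0]
contact_force: [0.3, 0.6, -0.3]
gripper_width: 42.3
grasp_force: 0.0
```

Request:
servo_tool:
  rows:
    - [[0,0,0,0,0,0,0],[0,0,0,0,0,0,0],[0,0,0,0,0,0,0],[0,0,0,0,0,0,0],[0,0,0,0,0,0,0],[0,0,0,0,0,0,0],[0,0,0,0,0,0,0],[0,0,0,0,0,0,0]]

```text
clock: 3.78
position: [475.8, 174.9, 101.9]
ee_rot: [-0.437, 0.899, 0.0, 0.0]
contact_force: [-4.7, 2.9, 5.2]
gripper_width: 13.6
grasp_force: 59.4
```

```bash
python3 - <<'E'
from h import *
s=arm.read_state()
for k in("clock","position","ee_rot","contact_force","wrist_torque","gripper_width","grasp_force"):print(k,s[k])
E
```

```text
clock 3.775
position [475.79001981 174.85635443 101.92184405]
ee_rot [-4.37276062e-01  8.99327203e-01  3.83879415e-04  2.83914042e-04]
contact_force [-4.65238914  2.8719236   5.15627534]
wrist_torque [ 0.87219949  1.3247964  -0.41703835]
gripper_width 13.559399775059967
grasp_force 59.35416340827942
```

Gripped at 13.6 mm, with 59 N on the pads. Now the first click, turning clockwise (+ about tool z).

Request:
servo_tool:
  rows:
    - [[0,0,0.4,0,0,0,0.06],[0,0,0.4,0,0,0,0.12],[0,0,0.4,0,0,0,0.18],[0,0,0.4,0,0,0,0.24],[0,0,0.4,0,0,0,0.3],[0,0,0.4,0,0,0,0.36],[0,0,0.4,0,0,0,0.42],[0,0,0.4,0,0,0,0.42],[0,0,0.4,0,0,0,0.42]]

```text
clock: 4.9
position: [474.7, 176.1, 101.9]
ee_rot: [-0.241, 0.97, 0.001, -0.0]
contact_force: [-8.5, 8.6, 7.3]
gripper_width: 13.2
grasp_force: 59.4
```

```bash
cat > st.py <<'E'
from h import *
import sys
from scipy.spatial.transform import Rotation as R
s=arm.read_state();m=R.from_quat(s["ee_rot"]).as_matrix()
for k in("clock","position","contact_force","wrist_torque","gripper_width","grasp_force"):print(k,s[k])
h=np.degrees(np.arctan2(m[1,0],m[0,0]));print("turn",np.radians((-128.09-h)%360),s["joints"][5])
p=arm.camera_params("wrist");im=arm.get_image("wrist")
cv2.imwrite(sys.argv[1],im[:,:,::-1])
E
python3 st.py pics/c1.png
```

```text
clock 4.9
position [474.71414767 176.10269248 101.91248008]
contact_force [-8.54142505  8.55707841  7.34193398]
wrist_torque [2.16780193 2.63022627 0.09834872]
gripper_width 13.190122344061447
grasp_force 59.442874789237976
turn 0.41868519141601507 -1.7567170293720809
```

View pics/c1.png

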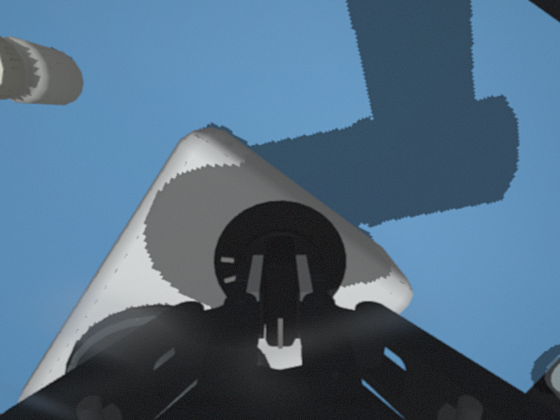

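Turning tracks cleanly (hand at 0.419). The side load suggests the axis is about 1–2 mm toward tool +y, so I'll recentre while making the second click.

Request:
servo_tool:
  rows:
    - [[0,0.1,0.6,-0.2,0,0,0],[0,0.3,1.5,-0.5,0,0,0],[0,0.3,1.5,-0.5,0,0,0.06],[0,0.3,1.5,-0.5,0,0,0.12],[0,0.3,1.5,-0.5,0,0,0.18],[0,0.3,1.5,-0.5,0,0,0.24],[0,0.3,1.5,-0.5,0,0,0.3],[0,0.3,1.5,-0.5,0,0,0.36],[0,0.3,1.5,-0.5,0,0,0.42],[0,0.3,1.5,-0.5,0,0,0.42]]

```text
clock: 6.2
position: [474.2, 177.8, 102.0]
ee_rot: [-0.033, 0.999, 0.002, 0.0]
contact_force: [-7.6, 9.7, 4.2]
gripper_width: 12.9
grasp_force: 59.1
```

```bash
python3 st.py pics/c2.png
```

```text
clock 6.2
position [474.17650263 177.83421082 101.9645174 ]
contact_force [-7.56926455  9.74265911  4.20202541]
wrist_torque [2.7169692  2.24743268 0.1016664 ]
gripper_width 12.906118595027468
grasp_force 59.131556153297424
turn 0.8395287275809487 -2.180473659084206
```

A side load of about 10 N persists (+y, -x), so I'll recentre in place before the third click.

Request:
servo_tool:
  rows:
    - [[0,0.4,0.7,0,0,0,0],[0,0.8,1.4,0,0,0,0],[0,1,2,0,0,0,0],[0,1,2,0,0,0,0],[0,1,2,0,0,0,0]]

```text
clock: 6.88
position: [474.0, 178.0, 102.0]
ee_rot: [-0.033, 0.999, 0.0, 0.001]
contact_force: [-0.5, 3.0, 1.2]
gripper_width: 12.8
grasp_force: 58.9
```

```bash
python3 st.py pics/c3.png; python3 - <<'E'
import cv2,numpy as np
im=cv2.imread("pics/c3.png")[100:400,120:440]; im=(255*(np.clip(im*2.,0,255)/255)**.6).astype(np.uint8)
cv2.imwrite("pics/c3c.png",cv2.resize(im,None,fx=1.9,fy=1.9,interpolation=cv2.INTER_CUBIC))
E
```

```text
clock 6.875
position [474.04473094 178.03044545 101.95639736]
contact_force [-0.51536209  3.01303029  1.17068352]
wrist_torque [0.88754753 0.17147829 0.14145897]
gripper_width 12.783069028887923
grasp_force 58.884841203689575
turn 0.8400589678275441 -2.1853664558048016
```

View pics/c3c.png

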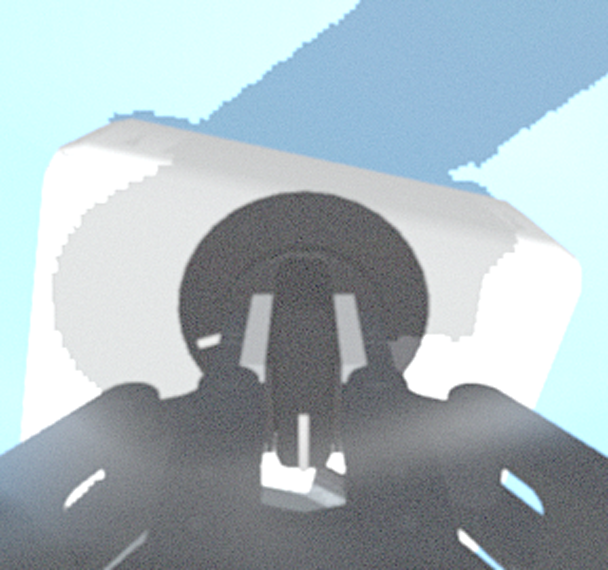

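Side load is nearly gone, so the axis is at about (474,178). The bar sits straight between the pads, with the pointer near (304,440) in the crop. Now the third click, then I'll measure the knob's true turn from the pointer line.

Request:
servo_tool:
  rows:
    - [[0,0,0.2,0,0,0,0.06],[0,0,0.3,0,0,0,0.12],[0,0,0.3,0,0,0,0.18],[0,0,0.3,0,0,0,0.24],[0,0,0.3,0,0,0,0.3],[0,0,0.3,0,0,0,0.36],[0,0,0.3,0,0,0,0.42],[0,0,0.3,0,0,0,0.43],[0,0,0.3,0,0,0,0.43],[0,0,0.3,0,0,0,0.43]]

```text
clock: 8.18
position: [474.3, 179.7, 102.0]
ee_rot: [0.181, 0.983, 0.002, 0.001]
contact_force: [-1.9, 7.7, -0.6]
gripper_width: 13.1
grasp_force: 58.7
```

```bash
cat > ang.py <<'E'
from h import *
import pickle
def pa(im,p,box):
    x0,y0,x1,y1=box; g=im[y0:y1,x0:x1].max(2).astype(float); g-=np.median(g,1,keepdims=True)  # dark bar around the stripe
    w=np.clip(g-25,0,None); ys,xs=[],[]
    for r in range(g.shape[0]):
        if w[r].sum()>30: ys.append(y0+r); xs.append(x0+(w[r]*np.arange(w.shape[1])).sum()/w[r].sum())
    P=np.array([ray("wrist",[x,y],128,p)[:2] for x,y in zip(xs,ys)])
    d=np.linalg.svd(P-P.mean(0))[2][0]
    if d@(P[-1]-P[0])<0:d=-d
    return np.degrees(np.arctan2(d[1],d[0])),len(ys),xs[0],xs[-1]
if __name__=="__main__":
    a0=pa(cv2.imread("pics/w1.png"),pickle.load(open("w1.pkl","rb")),(274,239,288,253)); print("rest",a0)
    p=arm.camera_params("wrist"); im=cv2.imread("pics/c4.png")
    for b in((273,320,287,345),(273,322,287,342),(272,325,288,340)):
        a=pa(im,p,b); print(a,"knob",np.radians(a0[0]-a[0]))
E
python3 st.py pics/c4.png; python3 ang.py; python3 - <<'E'
import cv2,numpy as np
im=cv2.imread("pics/c4.png")[180:370,190:370]; im=(255*(np.clip(im*2.,0,255)/255)**.6).astype(np.uint8)
cv2.imwrite("pics/c4c.png",cv2.resize(im,None,fx=3,fy=3,interpolation=cv2.INTER_CUBIC))
E
```

```text
clock 8.175
position [474.31580541 179.7429196  101.98248268]
contact_force [-1.8589115   7.71662172 -0.5565656 ]
wrist_torque [2.15915245 0.52616411 0.12089954]
gripper_width 13.084746655087297
grasp_force 58.664615750312805
turn 1.2699371588398713 -2.6158766330341607
rest (np.float64(50.49680132739766), 14, np.float64(280.8130841121495), np.float64(280.3114754098361))
(np.float64(-20.944954194288638), 25, np.float64(279.8435754189944), np.float64(279.7931034482759)) knob 1.2468938572582653
(np.float64(-20.950197667800023), 20, np.float64(279.78034682080926), np.float64(279.7647058823529)) knob 1.24698537313528
(np.float64(-20.970541354888077), 15, np.float64(279.8131868131868), np.float64(279.76785714285717)) knob 1.2473404374569619
```

View pics/c4c.png

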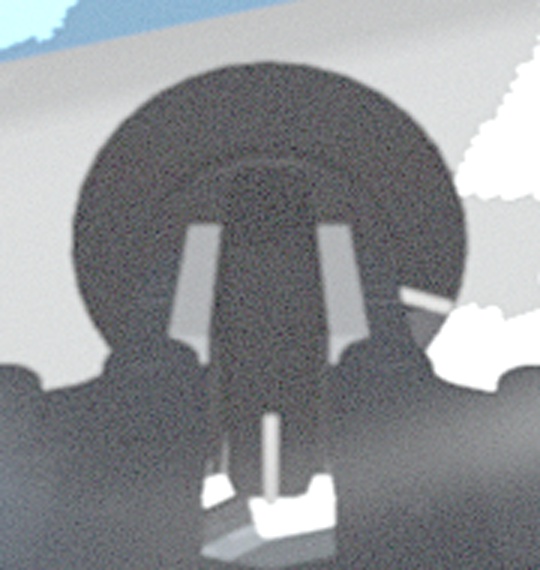

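The pointer (crop (270,455)) is between the pads and the long rest mark is at right, (425,300). The knob reads about 1.25–1.27, depending on the rest reference. I'll pin that reference using the five stop marks in the earlier picture.

```bash
python3 - <<'E'
from ang import *
from scipy.optimize import least_squares
p=pickle.load(open("w1.pkl","rb")); im=cv2.imread("pics/w1.png")
for b in((274,239,288,250),(275,240,287,252),(276,241,286,254)): print(pa(im,p,b))
pts=[]
for x,y in((131,170),(111,236),(120,301),(156,359),(210,397)):  # crop px, scale 5
    u,v=225+x/5,165+y/5; x0,y0=int(u)-5,int(v)-5
    g=im[y0:y0+11,x0:x0+11].max(2).astype(float); m=(g>(np.median(g)+g.max())/2).astype(np.uint8)
    n,l,st,ce=cv2.connectedComponentsWithStats(m); c=min(ce[1:],key=lambda q:np.hypot(*(q-5))); pts.append(ray("wrist",c+[x0,y0],96.5,p)[:2])
pts=np.array(pts); k=np.array([5,4,3,2,1])*np.radians(24)
def f(q): a=q[3]-k; return (q[:2]+q[2]*np.c_[np.cos(a),np.sin(a)]-pts).ravel()
r=least_squares(f,[476,175,20,.9]); print(r.x,np.degrees(r.x[3]),np.abs(r.fun).max(), "sd deg",np.degrees(np.sqrt(np.linalg.inv(r.jac.T@r.jac)[3,3]*2*r.cost/6)))
# machine yaw from top image: white body box
t=cv2.imread("pics/top0.png")[150:250,195:275]; m=(t.min(2)>190).astype(np.uint8)
c=max(cv2.findContours(m,0,1)[0],key=cv2.contourArea); b=cv2.boxPoints(cv2.minAreaRect(c))+[195,150]
W=[ray("top",q,85)[:2] for q in b]
for i in range(4): d=W[(i+1)%4]-W[i]; print(np.linalg.norm(d),np.degrees(np.arctan2(d[1],d[0])))
E
```

```text
(np.float64(50.965949803956676), 11, np.float64(280.8130841121495), np.float64(280.6666666666667))
(np.float64(50.74778004426096), 12, np.float64(280.80833333333334), np.float64(280.6355140186916))
(np.float64(48.666935691435434), 13, np.float64(280.8804347826087), np.float64(279.98473282442745))
[476.53101862 175.70551842  28.79102626   0.89265617] 51.1454312675077 0.24280347731024676 sd deg 0.2010298264329917
240.4725833281802 -8.098105177689405
168.687166841126 -99.71121062447124
239.69474143869633 171.05144232264342
165.10973147353027 80.53301228957098
```

The marks give a rest heading of 51.1° and the pointer now reads -20.95°. That makes the knob turn 1.2575 rad, right on the third stop (1.257), and the grip is steady. I'm handing in.

```bash
python3 -c "
from bench import arm
print(arm.job_done())"
```

```text
the job is handed in; nothing more can be done
None
```

The left mini centrifuge is the loaded one; I turned its knob clockwise to the third stop (measured 1.257 rad), and handed the job in with the gripper still holding it there, without touching anything else.

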